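Sort look-alike clutch hubs by heft onto their keyed arbors

TASK

The three clutch hubs look alike but one is solid, one resin-filled and one hollow, and only the weight in the hand tells which: put the solid hub on the arbor with the square base, the resin-filled one on the six-sided base and the hollow one on the round base. Each must sit fully home, so turn it lightly on its arbor until its slots find the drive lugs, and never force it down or round (80 N on an arbor at the very most). Leave the V-block, the gauge and the two loose brackets among them where they are.

Things in the scene. Friction and masses are not known exactly. Their poses are not given: they have to be found in the camera images.
- hub_1_center (a point): Centre, half-way up, of a closed steel clutch hub, 78 mm high, standing on its teeth, z up its axis. Flange 54 mm in diameter up to 20 mm from the bottom, plain barrel 42 mm in diameter from 24 to 78 mm (grip there). The three hubs look exactly alike; which is which changes from run to run. Solid: 0.80-0.88 kg, resin-filled: 0.36-0.40 kg, hollow: 0.17-0.18 kg.
- hub_2_center (a point): Same point of a second, like hub. Underneath, every hub has six drive teeth 9 mm high, 8.5 mm wide, 60 degrees apart, 19 to 27 mm from the axis (one points along its x), open slots between them (11.4 mm at the narrowest), and up its axis a pilot bore 17 mm in diameter, 30 mm deep.
- hub_3_center (a point): Same point of a third, like hub. The inner core of a hub may shift in it by 1 to 2 mm, so let it come to rest before judging the weight.
- arbor_square: Arbor for the SOLID hub, on a square base plate 74 mm wide, fixed. All arbors: origin on the axis at the table top, z up; base 12 mm thick; round spindle flange 54 mm in diameter, top at 18 mm; on it two opposite drive lugs 7.5 mm wide, 18.5 to 27 mm from the axis, tops at 26 mm; central pilot post 15 mm in diameter, straight to 41 mm, coned to its tip at 46 mm.
- arbor_hex: Arbor for the RESIN-FILLED hub, on a six-sided base plate 80 mm across flats, fixed. Every arbor's spindle (flange, lugs, post) turns stiffly, 0.3 N m, is oiled and was left at any angle: the base's yaw does not tell where the lugs stand.
- arbor_round: Arbor for the HOLLOW hub, on a round base plate 84 mm in diameter, fixed. A hub put over any post mostly rests with its teeth on the lugs, its centre 65 mm above the table; turned up to 60 degrees under light pressure it drops over them: fully home its teeth stand on the flange, its centre 57 mm above the table.
- v_block: loose V-block, 45 x 48 x 36 mm high; origin under its centre. Leave alone.
- go_gauge: loose flat snap gauge plate, 36 x 110 x 8 mm; origin under its centre. Leave alone.
- bracket_0: loose stamped L bracket, 22 x 34 x 28 mm high; origin under its centre. Leave alone.
- bracket_1: loose stamped U bracket, 26 x 36 x 22 mm high; origin under its centre. Leave alone.

How it is judged:
At the end, for the whole second after the job is handed in: Solid hub on the square-based arbor, resin-filled on the six-sided, hollow on the round (each arbor bears its class's weight); each within 3 mm of fully home, 4 mm of the axis, 0.08 rad of upright; V-block, gauge and two brackets within 30 mm of their start (((horizontal distance between hub_1_center and arbor_square below 0.004 m and z of hub_1_center in the frame of arbor_square between 0.052 and 0.06 m and angle between hub_1_center's own z axis and vertical below 0.08 rad) or (horizontal distance between hub_2_center and arbor_square below 0.004 m and z of hub_2_center in the frame of arbor_square between 0.052 and 0.06 m and angle between hub_2_center's own z axis and vertical below 0.08 rad) or (horizontal distance between hub_3_center and arbor_square below 0.004 m and z of hub_3_center in the frame of arbor_square between 0.052 and 0.06 m and angle between hub_3_center's own z axis and vertical below 0.08 rad)) and contact force between arbor_square and anything else between 7.3 and 16 N and ((horizontal distance between hub_1_center and arbor_hex below 0.004 m and z of hub_1_center in the frame of arbor_hex between 0.052 and 0.06 m and angle between hub_1_center's own z axis and vertical below 0.08 rad) or (horizontal distance between hub_2_center and arbor_hex below 0.004 m and z of hub_2_center in the frame of arbor_hex between 0.052 and 0.06 m and angle between hub_2_center's own z axis and vertical below 0.08 rad) or (horizontal distance between hub_3_center and arbor_hex below 0.004 m and z of hub_3_center in the frame of arbor_hex between 0.052 and 0.06 m and angle between hub_3_center's own z axis and vertical below 0.08 rad)) and contact force between arbor_hex and anything else between 3.3 and 7.2 N and ((horizontal distance between hub_1_center and arbor_round below 0.004 m and z of hub_1_center in the frame of arbor_round between 0.052 and 0.06 m and angle between hub_1_center's own z axis and vertical below 0.08 rad) or (horizontal distance between hub_2_center and arbor_round below 0.004 m and z of hub_2_center in the frame of arbor_round between 0.052 and 0.06 m and angle between hub_2_center's own z axis and vertical below 0.08 rad) or (horizontal distance between hub_3_center and arbor_round below 0.004 m and z of hub_3_center in the frame of arbor_round between 0.052 and 0.06 m and angle between hub_3_center's own z axis and vertical below 0.08 rad)) and contact force between arbor_round and anything else between 1.2 and 3.2 N and distance of each of v_block, go_gauge, bracket_0, bracket_1 from where it was at the start of the episode below 0.03 m); the robot touches nothing.
It fails at once if an arbor is loaded, down or sideways, with more than 80 N (contact force between any of arbor_square, arbor_hex, arbor_round and anything else above 80 N).
It fails at once if the V-block, the gauge or a loose bracket is shifted by more than 30 mm (distance of any of v_block, go_gauge, bracket_0, bracket_1 from where it was at the start of the episode above 0.03 m).
It also fails if it takes over 72 s, if anything falls off the work surface, if the arm or the gripper's body presses on something with over 40 N, if the wrist force passes 120 N, or if a joint passes its speed limit or range.

ROBOT

A 7-joint arm with a two-finger parallel gripper is mounted at the origin on a cart in front of the work surface, level with it; the furniture and walls round the work are solid. World frame = base frame: x ahead of the robot, y to its left, z up, the work surface at z = 0. Lengths are in m, angles in rad, forces in N, time in s.
With the tool pointing down it reaches from about 0.4 to 0.85 m from the base axis. Payload 4.5 kg.
Tool frame: the origin (TCP) lies at the very end of the fingers, on their centre line; the grasp point (between the pads) lies 19 mm behind it (r.grip_point_offset is the distance from the TCP to the grasp point, in m); z points along the fingers, y is the line along which they close (so a half turn about z gives the same grasp; the last joint's range is limited). The gripper opens to 88 mm and grips with 3 to 60 N. Pads are 18 mm wide; open, the fingers measure 123 mm over their backs; the gripper's body (75 mm by 187 mm) begins 45 mm behind the grasp point.
Start: joints at [1.188, 0.689, -0.195, 1.565, 0.157, 0.902, -0.215], TCP at [0.253, -0.572, 0.239] pointing down, gripper open.
Joint ranges: [-3.01, 3.01], [-0.46, 2.08], [-1.47, 1.51], [0.13, 2.56], [-1, 4.14], [0.04, 2.09], [-2.66, 2.66]. Speed limits (rad/s): [2.57, 2.57, 3.14, 3.14, 3.14, 3.14, 3.14].

INTERFACE

Orientations are given as a unit quaternion [x, y, z, w].
In Python, from plant import r gives the robot as it stands.
- The arm moves only by the tool carry_out, never from a script. Its argument "rows" is a list of rows, each a list of 3 entries, a list of its own where there are three numbers: the shift along the tool's x, y, z in cm, then the turn, a rotation vector about the tool's x, y, z in degrees, then the closure, from 0 (fully open) to 1 (shut). A call has 1 to 12 rows; each row is the pose to reach, as a shift and turn from the pose commanded when the call began, along the tool's axes at that moment; what a row does not reach only later rows make up. A row lasts 1/10 s, in which the tool goes at most 50 mm and 8.59 degrees, less where a joint would pass 70% of its speed; a pose out of reach is approached as far as the arm can. A call with a gripper value outside its range is refused whole. The fingers move at their own pace and stop on an object; "newtons" is the grip in N (left out, the last holds). Time passes only in rows, so rows that repeat a pose let the fingers close. It gives the time, the measured TCP pose, the force, the opening and the grip force at its end, in the units of the state.
- r.get_state(): the state, without advancing time (a new reading comes with each control period).
- r.snapshot(name): name is "scene" or "top"; returns a dict with "image" (480x640x3 uint8, red, green, blue), "fx", "fy", "cx", "cy" (pixels), "dist_coeffs" ([k1, k2, p1, p2, k3] as OpenCV has them; the pictures are not rectified), "pose" (4x4, takes a point from camera to world coordinates). Camera axes: x right, y up, looking along -z (the intrinsics and any distortion apply to the point x, -y, -z); pixel columns grow to the right and rows downward; lengths in m; the calibration is good to about 2 mm. A picture is of the moment at which its call begins. There is no depth.
- r.finish_job(): hands the job in; it is judged then, once.
The state is a dict: "clock": time; "q": joint angles; "qd": joint speeds; "joint_torque": joint torques, N m; "tool_pos": TCP position; "eef_rot": TCP orientation; "contact_force": force on the tool from outside, world axes, zero at the start; "moment": the same for the moment, N m; "opening": opening from 0.0 (shut) to 1.0 (fully open); "finger_force": force on a finger pad.
Only numpy, scipy, OpenCV 4.12 (cv2) and the standard library are available. Lean on these libraries where they do the work, as an engineer would, in place of code of your own. Each camera call takes 0.05 s, during which the arm holds its last target. There are 200 camera calls.

## Working session

There is one attempt and no reset: what is moved stays moved. The work goes in short steps, Python scripts to look and compute and a tool call to move; the robot and the scene stay as the last step left them, time stands still between calls to the robot, and variables do not carry over. Pictures are saved under pics/ and viewed, at most 10 in all, crops included, and the job is handed in when it is done.

Besides the shell and the picture viewer there is one more tool, called after "Request:" by a JSON object that holds its "op" and its "data". carry_out: Moves the arm, as the interface text tells. Its arguments: {"type":"object","properties":{"rows":{"type":"array"},"newtons":{"type":"number"}},"required":["rows"]}

```bash
mkdir -p pics; python3 - <<'E'
from plant import r
import cv2
for n in ("scene","top"):
    s=r.snapshot(n); cv2.imwrite(f"pics/{n}0.png",s["image"][:,:,::-1])
    print(n,s["fx"],s["fy"],s["cx"],s["cy"],s["dist_coeffs"]); print(s["pose"])
print(r.get_state())
E
```

```text
scene 624.8267515363802 624.8267515363802 317.1345737648738 239.68291856530104 [-0.21639906  0.          0.          0.          0.        ]
[[-0.80119224  0.43143285 -0.4146766   0.141552  ]
 [-0.59834366 -0.56748716  0.56563521  0.51279508]
 [ 0.00870997  0.70130166  0.71281142  0.73310776]
 [ 0.          0.          0.          1.        ]]
top 555.1680847160258 555.1680847160258 322.94857815410694 240.63345590842314 [-0.14785466  0.          0.          0.          0.        ]
[[-0.0239029   0.99674791 -0.07695616  0.490426  ]
 [-0.99960074 -0.02498943 -0.01318682 -0.00368628]
 [-0.01506702  0.07661023  0.99694727  0.97646765]
 [ 0.          0.          0.          1.        ]]
{'clock': 0.1, 'q': array([ 1.18781511,  0.68990899, -0.19452213,  1.56623925,  0.1573132 ,
        0.90248523, -0.21509774]), 'qd': array([-2.58759772e-03, -1.81345144e-03, -1.43663303e-04, -2.46240389e-03,
        4.43260861e-05,  6.96350079e-04,  9.10643914e-04]), 'joint_torque': array([-4.16940748e-03, -5.28505325e+01, -1.27173521e+00, -1.53836721e+01,
       -5.26024355e-02,  2.06761033e-03,  1.28465490e-05]), 'tool_pos': array([ 0.25274218, -0.57099947,  0.23798495]), 'eef_rot': array([ 9.78355681e-01,  2.06928691e-01, -2.31853925e-04, -7.90970467e-04]), 'contact_force': array([-0.04173918, -1.07919308, -0.1579398 ]), 'moment': array([ 0.0578356 ,  0.05369607, -0.00720445]), 'finger_force': 0.0, 'opening': 0.9998418239061746}
```

View pics/top0.png

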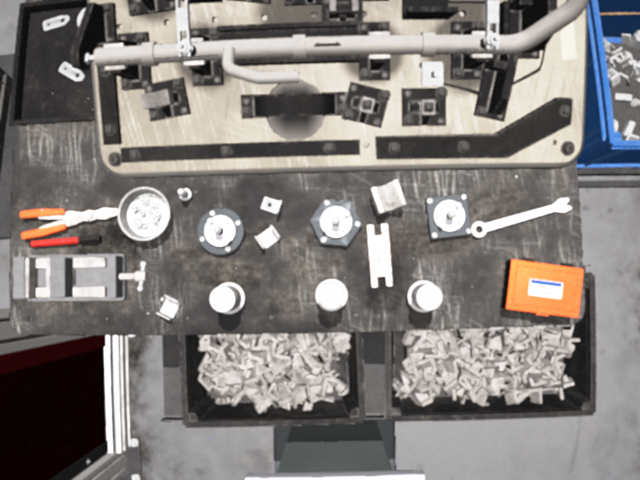

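View pics/scene0.png

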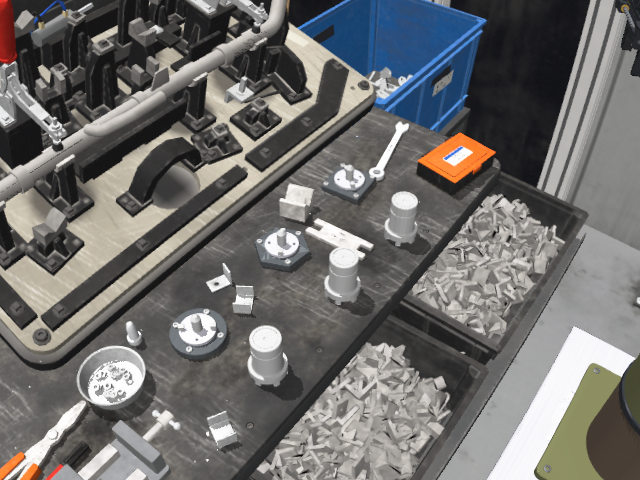

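The top view shows the hubs near (228,297), (332,294) and (424,297). The arbors are round near (220,232), hex near (336,223) and square near (450,216). Next I'll make magnified crops with ray helpers.

```bash
cat > h.py <<'E'
import numpy as np, cv2
from plant import r
def K(s): return np.array([[s["fx"],0,s["cx"]],[0,s["fy"],s["cy"]],[0,0,1]])
def ray(s,uv):
    p=cv2.undistortPoints(np.array([[uv]],float),K(s),np.array(s["dist_coeffs"]))[0,0]
    d=s["pose"][:3,:3]@np.array([p[0],-p[1],-1]); return s["pose"][:3,3],d
def onz(s,uv,z):
    o,d=ray(s,uv); return (o+d*(z-o[2])/d[2])
def proj(s,P):
    P=np.atleast_2d(np.array(P,float)); c=(P-s["pose"][:3,3])@s["pose"][:3,:3]; c=c*[1,-1,-1]
    return cv2.projectPoints(c,np.zeros(3),np.zeros(3),K(s),np.array(s["dist_coeffs"]))[0][:,0]
E
python3 - <<'E'
from h import *
t=r.snapshot("top"); s=r.snapshot("scene")
px=dict(h1=(229,297,.078),h2=(332,294,.078),h3=(426,296,.078),rd=(220,232,.018),hx=(336,223,.018),sq=(450,216,.018))
rows=[]
for sn in (t,s):
    c=[]
    for k,(u,v,z) in px.items():
        P=onz(t,(u,v),z)
        if sn is t: print(k,P.round(4))
        a,b=proj(sn,P)[0].round().astype(int)
        c.append(cv2.resize(sn["image"][b-33:b+33,a-33:a+33],(264,264),interpolation=cv2.INTER_CUBIC))
        if sn is t: print("  origin",a-33,b-33)
        else: print("  sorig",k,a-33,b-33)
    rows+=[np.hstack(c[:3]),np.hstack(c[3:])]
cv2.imwrite("pics/ct.png",np.vstack(rows[:2])[:,:,::-1]); cv2.imwrite("pics/cs.png",np.vstack(rows[2:])[:,:,::-1])
E
```

```text
h1 [0.4718 0.163  0.078 ]
  origin 196 264
h2 [ 0.4731 -0.0043  0.078 ]
  origin 299 261
h3 [ 0.4658 -0.1563  0.078 ]
  origin 393 263
rd [0.5841 0.1885 0.018 ]
  origin 187 199
hx [ 0.5945 -0.0144  0.018 ]
  origin 303 190
sq [ 0.602  -0.2138  0.018 ]
  origin 417 183
  sorig h1 237 298
  sorig h2 311 223
  sorig h3 370 169
  sorig rd 167 296
  sorig hx 250 211
  sorig sq 318 145
```

View pics/ct.png

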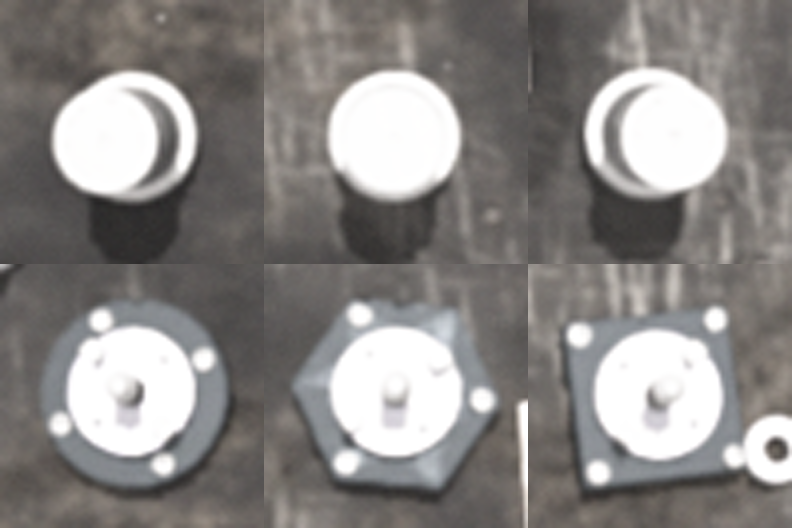

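View pics/cs.png

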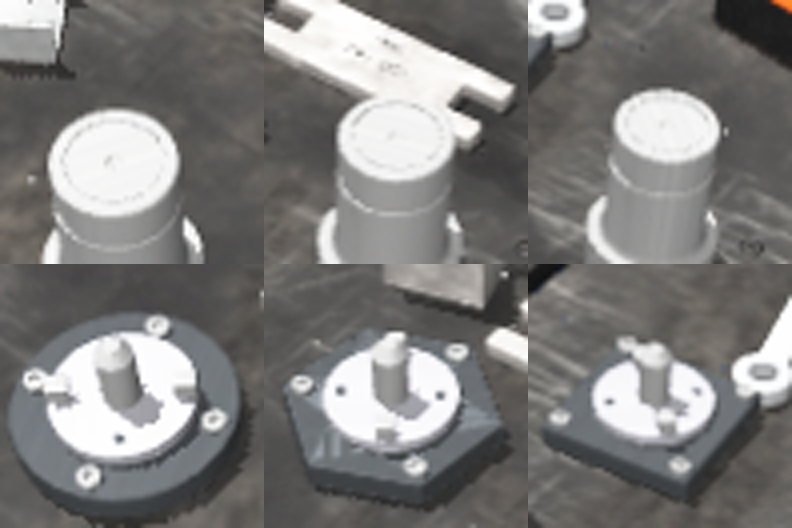

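The crops give clear hub top discs and flanges, and clear arbor flanges, posts and lugs. The next step is to turn these into positions from both views.

```bash
python3 - <<'E'
from h import *
t=r.snapshot("top"); s=r.snapshot("scene")
f=lambda o,c:(o[0]+(c[0]+.5)/4-.5,o[1]+(c[1]+.5)/4-.5)
def tri(a,b):
    (o1,d1),(o2,d2)=ray(t,a),ray(s,b)
    k=np.linalg.lstsq(np.c_[d1,-d2],o2-o1,rcond=None)[0]; p,q=o1+k[0]*d1,o2+k[1]*d2
    return ((p+q)/2).round(4),round(np.linalg.norm(p-q),4)
H=dict(h1=((196,264),(105,140),(132,135.5),(237,298),(110,162)),h2=((299,261),(132,132),None,(311,223),(130,135)),h3=((393,263),(145,134),(122,134.5),(370,169),(142,125)))
for k,(o,a,b,so,c) in H.items():
    print(k,"top",onz(t,f(o,a),.078)[:2].round(4),"fl",b and onz(t,f(o,b),.02)[:2].round(4),"scene",onz(s,f(so,c),.078)[:2].round(4),tri(f(o,a),f(so,c)))
# arbors: flange blob by threshold
g=t["image"].min(2)
A=dict(rd=((187,199),(131.5,126.5),(167,296),(119,340-264)),hx=((303,190),(396-264,392-264),(250,211),(394-264,335-264)),sq=((417,183),(658-528,395-264),(318,145),(657-528,350-264)))
for k,(o,a,so,tip) in A.items():
    sub=g[o[1]:o[1]+66,o[0]:o[0]+66]; 
    m=cv2.morphologyEx((sub>225).astype(np.uint8),cv2.MORPH_OPEN,cv2.getStructuringElement(cv2.MORPH_ELLIPSE,(9,9)))
    c=max(cv2.findContours(m,0,1)[0],key=cv2.contourArea); e=cv2.fitEllipse(cv2.convexHull(c))
    p=onz(t,(e[0][0]+o[0],e[0][1]+o[1]),.018)
    print(k,"eye",onz(t,f(o,a),.018)[:2].round(4),"ell",p[:2].round(4),np.round(e[1],1),"scene tip",onz(s,f(so,tip),.046)[:2].round(4))
E
```

```text
h1 top [0.4694 0.1747] fl [0.4698 0.1744] scene [0.4709 0.1757] (array([0.4701, 0.1752, 0.0781]), np.float64(0.0018))
h2 top [ 0.4737 -0.0037] fl None scene [ 0.4729 -0.0027] (array([ 0.4736, -0.0038,  0.0766]), np.float64(0.0001))
h3 top [ 0.4655 -0.161 ] fl [ 0.464  -0.1611] scene [ 0.4647 -0.162 ] (array([ 0.465 , -0.1612,  0.0784]), np.float64(0.0012))
rd eye [0.5871 0.1894] ell [0.588  0.1896] [29.3 31.6] scene tip [0.5875 0.1864]
hx eye [ 0.5969 -0.0138] ell [ 0.5983 -0.0139] [30.2 32.2] scene tip [ 0.6    -0.0191]
sq eye [ 0.6031 -0.2123] ell [ 0.6042 -0.2124] [29.7 31.7] scene tip [ 0.6038 -0.2121]
```

Request:
{"op": "carry_out", "data": {"rows": [[[36.0,-29.0,6.0],[0,0,23.9],0],[[36.0,-29.0,6.0],[0,0,23.9],0],[[36.0,-29.0,6.0],[0,0,23.9],0],[[36.0,-29.0,6.0],[0,0,23.9],0],[[36.0,-29.0,6.0],[0,0,23.9],0],[[36.0,-29.0,6.0],[0,0,23.9],0],[[36.0,-29.0,6.0],[0,0,23.9],0],[[36.0,-29.0,6.0],[0,0,23.9],0],[[36.0,-29.0,6.0],[0,0,23.9],0],[[36.0,-29.0,6.0],[0,0,23.9],0],[[36.0,-29.0,6.0],[0,0,23.9],0],[[36.0,-29.0,6.0],[0,0,23.9],0]], "newtons": 25}}

```text
clock: 1.5
tool_pos: [0.4645, -0.1614, 0.1788]
eef_rot: [1.0, -0.0, -0.0, 0.0]
contact_force: [-0.2, -0.5, 0.3]
opening: 1.004
finger_force: 0.0
```

Request:
{"op": "carry_out", "data": {"rows": [[[0,0,4],[0,0,0],0],[[0,0,8],[0,0,0],0],[[0,0,11],[0,0,0],0],[[0,0,13],[0,0,0],0],[[0,0,14],[0,0,0],0],[[0,0,14],[0,0,0],0.3],[[0,0,14],[0,0,0],0.6],[[0,0,14],[0,0,0],0.8],[[0,0,14],[0,0,0],0.8],[[0,0,14],[0,0,0],0.8],[[0,0,14],[0,0,0],0.8]], "newtons": 25}}

```text
clock: 2.6
tool_pos: [0.4651, -0.1606, 0.0391]
eef_rot: [1.0, -0.0, 0.0, 0.0]
contact_force: [0.5, -0.2, 1.3]
opening: 0.483
finger_force: 6.1
```

Request:
{"op": "carry_out", "data": {"rows": [[[0,0,0],[0,0,0],1],[[0,0,0],[0,0,0],1],[[0,0,-0.5],[0,0,0],1],[[0,0,-2],[0,0,0],1],[[0,0,-5],[0,0,0],1],[[0,0,-7],[0,0,0],1],[[0,0,-7],[0,0,0],1],[[0,0,-7],[0,0,0],1],[[0,0,-7],[0,0,0],1],[[0,0,-7],[0,0,0],1],[[0,0,-7],[0,0,0],1],[[0,0,-7],[0,0,0],1]], "newtons": 30}}

```text
clock: 3.8
tool_pos: [0.4645, -0.1605, 0.1082]
eef_rot: [1.0, -0.0, -0.0, -0.0]
contact_force: [0.3, -0.5, -3.1]
opening: 0.468
finger_force: 30.0
```

```bash
python3 - <<'E'
from h import *
for i in range(6):
    s=r.get_state(); print(s["clock"],s["contact_force"].round(2),s["moment"].round(3),s["finger_force"],s["tool_pos"].round(4)); r.snapshot("top")
E
```

```text
3.8 [ 0.34 -0.48 -3.12] [0.014 0.015 0.027] 29.999974181118887 [ 0.4645 -0.1605  0.1082]
3.85 [ 0.11 -0.41 -2.22] [ 0.095 -0.017  0.032] 29.999957825930323 [ 0.4646 -0.1605  0.1083]
3.9 [ 0.31 -0.08 -1.08] [ 0.02   0.021 -0.03 ] 29.999875267676543 [ 0.4647 -0.1606  0.1085]
3.95 [ 0.26 -0.25 -1.  ] [0.034 0.013 0.053] 29.99998195708031 [ 0.4647 -0.1606  0.1085]
4.0 [-0.38  0.09 -1.9 ] [ 0.075 -0.028 -0.   ] 29.999932639184408 [ 0.4648 -0.1606  0.1086]
4.05 [-0.14 -0.39 -2.42] [ 0.062 -0.005  0.051] 29.999918067769613 [ 0.4648 -0.1606  0.1087]
```

Request:
{"op": "carry_out", "data": {"rows": [[[0,0,-3],[0,0,0],1],[[1,-2,-5.5],[0,0,0],1],[[12.3,-35,-5.5],[0,0,0],1],[[12.3,-35,-5.5],[0,0,0],1],[[12.3,-35,-5.5],[0,0,0],1],[[12.3,-35,-5.5],[0,0,0],1],[[12.3,-35,-5.5],[0,0,0],1],[[12.3,-35,-5.5],[0,0,0],1],[[12.3,-35,-5.5],[0,0,0],1],[[12.3,-35,-5.5],[0,0,0],1],[[12.3,-35,-5.5],[0,0,0],1],[[12.3,-35,-5.5],[0,0,0],1]]}}

```text
clock: 5.3
tool_pos: [0.5874, 0.1874, 0.1634]
eef_rot: [1.0, -0.001, -0.001, 0.001]
contact_force: [-0.3, 0.4, -1.3]
opening: 0.471
finger_force: 30.0
```

```bash
python3 - <<'E'
from h import *
F=[]
for i in range(4): r.snapshot("top")
for i in range(16):
    s=r.get_state(); F.append(s["contact_force"]); t=r.snapshot("top")
print(s["clock"],np.mean(F,0),np.std(F,0),s["tool_pos"].round(4)); print(np.array(F)[:,2].round(1))
E
```

```text
6.25 [-0.13649617  0.12923892 -1.78294984] [0.44544565 0.30165973 0.60738156] [0.5879 0.1894 0.1637]
[-1.3 -1.5 -0.5 -2.1 -1.  -1.6 -2.4 -2.3 -1.6 -1.8 -2.4 -1.9 -1.  -2.5
 -2.8 -1.8]
```

Request:
{"op": "carry_out", "data": {"rows": [[[0,0,4],[0,0,0],1],[[0,0,6.5],[0,0,0],1],[[0,0,7.0],[0,0,0],1],[[0,0,7.5],[0,0,0],1],[[0,0,8.0],[0,0,0],1],[[0,0,8.3],[0,0,0],1],[[0,0,8.3],[0,0,0],1],[[0,0,8.3],[0,0,0],1]]}}

```text
clock: 7.1
tool_pos: [0.5883, 0.1895, 0.0813]
eef_rot: [1.0, -0.0, 0.001, -0.0]
contact_force: [0.8, -0.0, -1.4]
opening: 0.47
finger_force: 30.0
```

Request:
{"op": "carry_out", "data": {"rows": [[[0,0,0.3],[0,0,0],1],[[0,0,0.6],[0,0,0],1],[[0,0,0.9],[0,0,0],1],[[0,0,1.2],[0,0,0],1],[[0,0,1.5],[0,0,0],1],[[0,0,1.7],[0,0,0],1],[[0,0,1.7],[0,0,0],1],[[0,0,1.7],[0,0,0],1]]}}

```text
clock: 7.9
tool_pos: [0.5881, 0.1897, 0.065]
eef_rot: [1.0, -0.0, 0.0, -0.0]
contact_force: [-2.2, 0.7, 8.5]
opening: 0.472
finger_force: 30.0
```

Request:
{"op": "carry_out", "data": {"rows": [[[0,0,0],[0,0,5],1],[[0,0,0.05],[0,0,10],1],[[0,0,0.05],[0,0,15],1],[[0,0,0.05],[0,0,20],1],[[0,0,0.05],[0,0,25],1],[[0,0,0.05],[0,0,30],1],[[0,0,0.05],[0,0,30],1]]}}

```text
clock: 8.6
tool_pos: [0.5888, 0.1898, 0.0645]
eef_rot: [0.966, -0.26, 0.001, -0.001]
contact_force: [-2.0, 0.7, 7.5]
opening: 0.471
finger_force: 30.0
```

Request:
{"op": "carry_out", "data": {"rows": [[[0,0,0.05],[0,0,5],1],[[0,0,0.05],[0,0,10],1],[[0,0,0.05],[0,0,15],1],[[0,0,0.05],[0,0,20],1],[[0,0,0.05],[0,0,25],1],[[0,0,0.05],[0,0,30],1],[[0,0,0.05],[0,0,30],1]]}}

```text
clock: 9.3
tool_pos: [0.5872, 0.1899, 0.0624]
eef_rot: [0.866, -0.5, -0.001, 0.0]
contact_force: [-0.9, 1.2, -0.7]
opening: 0.472
finger_force: 30.0
```

```bash
python3 - <<'E'
from h import *
t=r.snapshot("top");s=r.snapshot("scene");st=r.get_state();print(st["contact_force"],st["moment"],st["q"],st["tool_pos"])
a,b=proj(s,[[.5876,.189,.04]])[0].astype(int);c,d=proj(t,[[.5876,.189,.04]])[0].astype(int)
f=lambda i,u,v:cv2.resize(i[v-50:v+50,u-50:u+50],(400,400),interpolation=cv2.INTER_CUBIC)
cv2.imwrite("pics/a1.png",np.hstack([f(s["image"],a,b),f(t["image"],c,d)])[:,:,::-1])
E
```

```text
[-1.2040374   1.6994068  -0.78343684] [0.32233729 0.31896881 0.2152975 ] [-0.57076589  0.95241424  0.33919204  1.72411751 -0.53673194  0.56020376
 -2.51716416] [0.58720469 0.18980041 0.06238633]
```

View pics/a1.png

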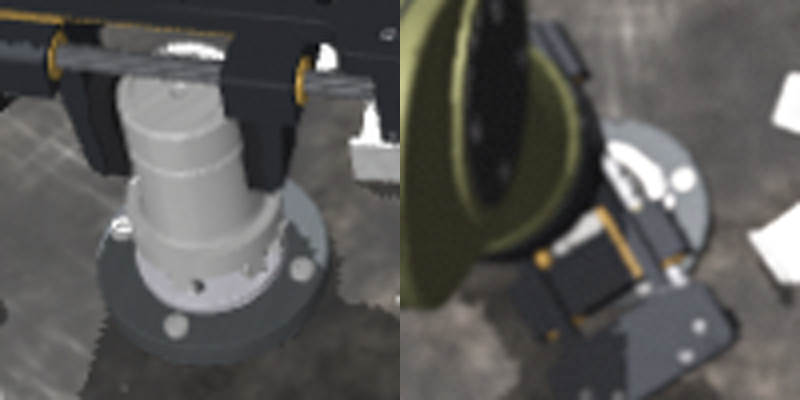

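The hub has dropped: the force is gone, z fell below the lug height, and the teeth are engaging. I'll press it lightly home.

Request:
{"op": "carry_out", "data": {"rows": [[[0,0,0.1],[0,0,-2],1],[[0,0,0.2],[0,0,-3],1],[[0,0,0.3],[0,0,-3],1],[[0,0,0.4],[0,0,-3],1],[[0,0,0.5],[0,0,-3],1],[[0,0,0.6],[0,0,-3],1],[[0,0,0.6],[0,0,-3],1]]}}

```text
clock: 10.1
tool_pos: [0.5879, 0.1902, 0.0573]
eef_rot: [0.879, -0.477, -0.0, -0.001]
contact_force: [-3.2, 2.1, 3.8]
opening: 0.473
finger_force: 30.0
```

Request:
{"op": "carry_out", "data": {"rows": [[[0,0,0],[0,0,0],0.4],[[0,0,0],[0,0,0],0],[[0,0,0],[0,0,0],0],[[0,0,0],[0,0,0],0],[[0,0,-0.5],[0,0,0],0],[[0,0,-2],[0,0,0],0],[[0,0,-6],[0,0,0],0],[[0,0,-11],[0,0,-8],0],[[0,0,-11],[0,0,-57],0],[[0,0,-11],[0,0,-57],0],[[0,0,-11],[0,0,-57],0],[[0,0,-11],[0,0,-57],0]]}}

```text
clock: 11.3
tool_pos: [0.5883, 0.1891, 0.1683]
eef_rot: [0.992, -0.125, 0.001, -0.0]
contact_force: [0.1, 0.7, 0.8]
opening: 0.998
finger_force: 0.0
```

```bash
python3 - <<'E'
from h import *
s=r.get_state();x,y,z,w=s["eef_rot"];print(s["tool_pos"],"yaw",np.degrees(2*np.arctan2(y,x)),s["q"][6],s["contact_force"])
from scipy.spatial.transform import Rotation as R
M=R.from_quat(s["eef_rot"])
print("h2 shift cm",100*M.inv().apply(np.array([.4737,-.0037,.160])-s["tool_pos"]))
E
```

```text
[0.58834699 0.18910876 0.16830788] yaw -14.309469645571093 -2.0018411556147564 [0.11182083 0.70463947 0.75426972]
h2 shift cm [-6.34510788 21.51654126  0.8122615 ]
```

Request:
{"op": "carry_out", "data": {"rows": [[[-6.3,21.5,0],[0,0,-14],0],[[-6.3,21.5,0],[0,0,-14],0],[[-6.3,21.5,0],[0,0,-14],0],[[-6.3,21.5,0],[0,0,-14],0],[[-6.3,21.5,0],[0,0,-14],0],[[-6.3,21.5,0],[0,0,-14],0],[[-6.3,21.5,0],[0,0,-14],0],[[-6.3,21.5,0],[0,0,-14],0]]}}

```text
clock: 12.1
tool_pos: [0.4741, -0.0013, 0.1672]
eef_rot: [1.0, -0.005, 0.001, -0.0]
contact_force: [-0.1, -0.8, 0.3]
opening: 0.997
finger_force: 0.0
```

Request:
{"op": "carry_out", "data": {"rows": [[[0,0,4],[0,0,0],0],[[0,0,8],[0,0,0],0],[[0,0,11],[0,0,0],0],[[0,0,12.8],[0,0,0],0],[[0,0,12.8],[0,0,0],0.3],[[0,0,12.8],[0,0,0],0.6],[[0,0,12.8],[0,0,0],0.8],[[0,0,12.8],[0,0,0],1],[[0,0,12.8],[0,0,0],1],[[0,0,12.8],[0,0,0],1],[[0,0,12.8],[0,0,0],1],[[0,0,12.8],[0,0,0],1]], "newtons": 30}}

```text
clock: 13.3
tool_pos: [0.473, -0.0026, 0.0393]
eef_rot: [1.0, -0.006, 0.001, -0.0]
contact_force: [-0.0, 0.4, 7.0]
opening: 0.462
finger_force: 30.0
```

Request:
{"op": "carry_out", "data": {"rows": [[[0,0,-0.5],[0,0,0],1],[[0,0,-2],[0,0,0],1],[[0,0,-6],[0,0,0],1],[[0,0,-11],[0,0,0],1],[[0,0,-12.5],[0,0,0],1],[[0,0,-12.5],[0,0,0],1],[[0,0,-12.5],[0,0,0],1],[[0,0,-12.5],[0,0,0],1],[[0,0,-12.5],[0,0,0],1]]}}

```text
clock: 14.2
tool_pos: [0.4716, -0.0027, 0.1623]
eef_rot: [1.0, -0.006, -0.002, 0.0]
contact_force: [0.4, -0.7, -3.6]
opening: 0.461
finger_force: 30.0
```

```bash
cat > w.py <<'E'
from h import *
F=[]
for i in range(12):
    s=r.get_state(); F.append(s["contact_force"]); t=r.snapshot("top")
print(s["clock"],np.mean(F,0),np.array(F)[:,2].round(1),s["tool_pos"].round(4),s["eef_rot"].round(4),s["q"][6])
E
python3 w.py
```

```text
14.75 [ 0.11686376 -0.0598311  -3.70329848] [-3.6 -4.6 -3.5 -4.5 -3.5 -4.  -3.9 -3.5 -3.8 -2.9 -2.6 -4.2] [ 0.4726 -0.0027  0.1637] [ 1.     -0.0056  0.      0.    ] -1.5548619671399786
```

Request:
{"op": "carry_out", "data": {"rows": [[[12.4,1.1,0],[0,0,0],1],[[12.4,1.1,0],[0,0,0],1],[[12.4,1.1,0],[0,0,0],1],[[12.4,1.1,0],[0,0,0],1],[[12.4,1.1,0],[0,0,0],1],[[12.4,1.1,4],[0,0,0],1],[[12.4,1.1,6.5],[0,0,0],1],[[12.4,1.1,7.2],[0,0,0],1],[[12.4,1.1,7.6],[0,0,0],1],[[12.4,1.1,8.0],[0,0,0],1],[[12.4,1.1,8.2],[0,0,0],1],[[12.4,1.1,8.2],[0,0,0],1]]}}

```text
clock: 16.0
tool_pos: [0.5969, -0.0151, 0.0824]
eef_rot: [1.0, -0.006, 0.001, 0.0]
contact_force: [-0.4, 0.5, -3.2]
opening: 0.466
finger_force: 29.9
```

Request:
{"op": "carry_out", "data": {"rows": [[[0,-0.1,0.3],[0,0,0],1],[[0,-0.1,0.6],[0,0,0],1],[[0,-0.1,0.9],[0,0,0],1],[[0,-0.1,1.2],[0,0,0],1],[[0,-0.1,1.5],[0,0,0],1],[[0,-0.1,1.7],[0,0,0],1],[[0,-0.1,1.8],[0,0,0],1],[[0,-0.1,1.8],[0,0,0],1]]}}

```text
clock: 16.8
tool_pos: [0.5983, -0.0136, 0.0653]
eef_rot: [1.0, -0.005, 0.002, -0.0]
contact_force: [2.0, 1.0, 7.2]
opening: 0.463
finger_force: 29.9
```

Request:
{"op": "carry_out", "data": {"rows": [[[0.1,0,0.05],[0,0,-5],1],[[0.1,0,0.05],[0,0,-10],1],[[0.1,0,0.05],[0,0,-15],1],[[0.1,0,0.05],[0,0,-20],1],[[0.1,0,0.05],[0,0,-25],1],[[0.1,0,0.05],[0,0,-30],1],[[0.1,0,0.05],[0,0,-30],1]]}}

```text
clock: 17.5
tool_pos: [0.5989, -0.0135, 0.0648]
eef_rot: [0.967, 0.255, 0.002, -0.0]
contact_force: [-0.2, 2.0, 8.1]
opening: 0.465
finger_force: 29.8
```

Request:
{"op": "carry_out", "data": {"rows": [[[0,-0.05,0.05],[0,0,-5],1],[[0,-0.05,0.05],[0,0,-10],1],[[0,-0.05,0.05],[0,0,-15],1],[[0,-0.05,0.05],[0,0,-20],1],[[0,-0.05,0.05],[0,0,-25],1],[[0,-0.05,0.05],[0,0,-30],1],[[0,-0.05,0.05],[0,0,-30],1]]}}

```text
clock: 18.2
tool_pos: [0.5985, -0.0132, 0.0628]
eef_rot: [0.869, 0.495, 0.001, 0.0]
contact_force: [4.7, 1.9, -4.3]
opening: 0.468
finger_force: 30.0
```

Dropped over the lugs; now seat it with the turn eased.

Request:
{"op": "carry_out", "data": {"rows": [[[0,0,0.1],[0,0,2],1],[[0,0,0.2],[0,0,3],1],[[0,0,0.3],[0,0,3],1],[[0,0,0.4],[0,0,3],1],[[0,0,0.5],[0,0,3],1],[[0,0,0.6],[0,0,3],1],[[0,0,0.6],[0,0,3],1]]}}

```text
clock: 18.9
tool_pos: [0.598, -0.013, 0.0578]
eef_rot: [0.881, 0.472, 0.001, 0.0]
contact_force: [2.1, 2.9, 5.4]
opening: 0.46
finger_force: 30.0
```

Request:
{"op": "carry_out", "data": {"rows": [[[0,0,0],[0,0,0],0.4],[[0,0,0],[0,0,0],0],[[0,0,0],[0,0,0],0],[[0,0,0],[0,0,0],0],[[0,0,-0.5],[0,0,0],0],[[0,0,-2],[0,0,0],0],[[0,0,-6],[0,0,0],0],[[0,0,-11],[0,0,8],0],[[0,0,-11],[0,0,56],0],[[0,0,-11],[0,0,56],0],[[0,0,-11],[0,0,56],0],[[0,0,-11],[0,0,56],0]]}}

```text
clock: 20.1
tool_pos: [0.5974, -0.0135, 0.1682]
eef_rot: [0.993, 0.119, 0.001, -0.0]
contact_force: [-1.0, -0.3, -0.3]
opening: 1.005
finger_force: 0.0
```

```bash
python3 - <<'E'
from h import *
s=r.get_state();x,y,z,w=s["eef_rot"];print(s["tool_pos"],"yaw",np.degrees(2*np.arctan2(y,x)),s["q"][6],s["contact_force"])
from scipy.spatial.transform import Rotation as R
M=R.from_quat(s["eef_rot"])
print("h1 shift cm",100*M.inv().apply(np.array([.4703,.1750,.167])-s["tool_pos"]))
E
```

```text
[ 0.59742931 -0.01354255  0.16823457] yaw 13.633643008005574 -1.3925478456766052 [-1.01311977 -0.34792027 -0.34509054]
h1 shift cm [ -7.9107008  -21.31957126   0.11610436]
```

Request:
{"op": "carry_out", "data": {"rows": [[[-7.9,-21.3,0],[0,0,13.5],0],[[-7.9,-21.3,0],[0,0,13.5],0],[[-7.9,-21.3,0],[0,0,13.5],0],[[-7.9,-21.3,0],[0,0,13.5],0],[[-7.9,-21.3,0],[0,0,13.5],0],[[-7.9,-21.3,0],[0,0,13.5],0],[[-7.9,-21.3,0],[0,0,13.5],0],[[-7.9,-21.3,0],[0,0,13.5],0]]}}

```text
clock: 20.9
tool_pos: [0.4703, 0.1726, 0.1673]
eef_rot: [1.0, 0.003, 0.001, 0.0]
contact_force: [0.4, -1.7, 0.2]
opening: 1.001
finger_force: 0.0
```

Request:
{"op": "carry_out", "data": {"rows": [[[0,0,4],[0,0,0],0],[[0,0,8],[0,0,0],0],[[0,0,11],[0,0,0],0],[[0,0,12.8],[0,0,0],0],[[0,0,12.8],[0,0,0],0.3],[[0,0,12.8],[0,0,0],0.6],[[0,0,12.8],[0,0,0],0.8],[[0,0,12.8],[0,0,0],1],[[0,0,12.8],[0,0,0],1],[[0,0,12.8],[0,0,0],1],[[0,0,12.8],[0,0,0],1],[[0,0,12.8],[0,0,0],1]], "newtons": 40}}

```text
clock: 22.1
tool_pos: [0.4697, 0.1748, 0.0394]
eef_rot: [1.0, 0.005, 0.001, -0.001]
contact_force: [-0.1, 2.5, 5.5]
opening: 0.46
finger_force: 40.0
```

Request:
{"op": "carry_out", "data": {"rows": [[[0,0,-0.5],[0,0,0],1],[[0,0,-2],[0,0,0],1],[[0,0,-6],[0,0,0],1],[[0,0,-11],[0,0,0],1],[[0,0,-12.5],[0,0,0],1],[[0,0,-12.5],[0,0,0],1],[[0,0,-12.5],[0,0,0],1],[[0,0,-12.5],[0,0,0],1],[[0,0,-12.5],[0,0,0],1]]}}

```text
clock: 23.0
tool_pos: [0.4679, 0.1734, 0.1621]
eef_rot: [1.0, 0.004, -0.002, 0.001]
contact_force: [-0.5, -0.3, -8.3]
opening: 0.462
finger_force: 40.0
```

```bash
python3 w.py
```

```text
23.55 [-0.10212357  0.07336564 -8.37195467] [-8.3 -7.7 -8.3 -7.6 -8.7 -8.9 -9.2 -8.6 -8.4 -8.1 -8.1 -8.6] [0.4692 0.1739 0.1638] [1.     0.0042 0.     0.    ] -1.8722087255632869
```

Request:
{"op": "carry_out", "data": {"rows": [[[13.4,38.6,0],[0,0,0],1],[[13.4,38.6,0],[0,0,0],1],[[13.4,38.6,0],[0,0,0],1],[[13.4,38.6,0],[0,0,0],1],[[13.4,38.6,0],[0,0,0],1],[[13.4,38.6,0],[0,0,0],1],[[13.4,38.6,0],[0,0,0],1],[[13.4,38.6,0],[0,0,0],1],[[13.4,38.6,0],[0,0,0],1],[[13.4,38.6,0],[0,0,0],1],[[13.4,38.6,0],[0,0,0],1],[[13.4,38.6,0],[0,0,0],1]]}}

```text
clock: 24.8
tool_pos: [0.606, -0.2087, 0.1633]
eef_rot: [1.0, 0.005, -0.001, -0.001]
contact_force: [-0.7, 0.6, -8.9]
opening: 0.464
finger_force: 40.0
```

Request:
{"op": "carry_out", "data": {"rows": [[[0,0,4],[0,0,0],1],[[0,0,6.5],[0,0,0],1],[[0,0,7.2],[0,0,0],1],[[0,0,7.6],[0,0,0],1],[[0,0,8.0],[0,0,0],1],[[0,0,8.2],[0,0,0],1],[[0,0,8.2],[0,0,0],1]]}}

```text
clock: 25.5
tool_pos: [0.6069, -0.2111, 0.0825]
eef_rot: [1.0, 0.004, 0.001, 0.0]
contact_force: [-0.4, -0.0, -8.7]
opening: 0.462
finger_force: 40.0
```

Request:
{"op": "carry_out", "data": {"rows": [[[-0.3,0.1,0],[0,0,0],1],[[-0.3,0.1,0],[0,0,0],1],[[-0.3,0.1,0.3],[0,0,0],1],[[-0.3,0.1,0.6],[0,0,0],1],[[-0.3,0.1,0.7],[0,0,0],1],[[-0.3,0.1,0.7],[0,0,0],1]]}}

```text
clock: 26.1
tool_pos: [0.6032, -0.2118, 0.0743]
eef_rot: [1.0, 0.004, -0.0, -0.0]
contact_force: [0.3, 0.4, -7.6]
opening: 0.463
finger_force: 40.0
```

Request:
{"op": "carry_out", "data": {"rows": [[[0,0,0.3],[0,0,0],1],[[0,0,0.6],[0,0,0],1],[[0,0,0.8],[0,0,0],1],[[0,0,0.95],[0,0,0],1],[[0,0,1.0],[0,0,0],1],[[0,0,1.0],[0,0,0],1]]}}

```text
clock: 26.7
tool_pos: [0.6036, -0.212, 0.066]
eef_rot: [1.0, 0.004, 0.0, 0.0]
contact_force: [-3.0, 0.6, 4.5]
opening: 0.464
finger_force: 40.0
```

Request:
{"op": "carry_out", "data": {"rows": [[[-0.1,0,0.05],[0,0,-5],1],[[-0.1,0,0.05],[0,0,-10],1],[[-0.1,0,0.05],[0,0,-15],1],[[-0.1,0,0.05],[0,0,-20],1],[[-0.1,0,0.05],[0,0,-25],1],[[-0.1,0,0.05],[0,0,-30],1],[[-0.1,0,0.05],[0,0,-30],1]]}}

```text
clock: 27.4
tool_pos: [0.603, -0.212, 0.0638]
eef_rot: [0.965, 0.263, 0.001, -0.0]
contact_force: [1.7, 0.2, -10.1]
opening: 0.463
finger_force: 40.0
```

Dropped; seat it.

Request:
{"op": "carry_out", "data": {"rows": [[[0,0,0.1],[0,0,2],1],[[0,0,0.2],[0,0,3],1],[[0,0,0.3],[0,0,3],1],[[0,0,0.4],[0,0,3],1],[[0,0,0.5],[0,0,3],1],[[0,0,0.65],[0,0,3],1],[[0,0,0.7],[0,0,3],1],[[0,0,0.7],[0,0,3],1]]}}

```text
clock: 28.2
tool_pos: [0.6029, -0.2118, 0.0583]
eef_rot: [0.971, 0.238, 0.001, 0.0]
contact_force: [-1.4, 2.2, 4.5]
opening: 0.457
finger_force: 40.0
```

Request:
{"op": "carry_out", "data": {"rows": [[[0,0,0],[0,0,0],0.4],[[0,0,0],[0,0,0],0],[[0,0,0],[0,0,0],0],[[0,0,0],[0,0,0],0],[[0,0,-0.5],[0,0,0],0],[[0,0,-2],[0,0,0],0],[[0,0,-6],[0,0,0],0],[[0,0,-11],[0,0,0],0],[[0,0,-15],[0,0,0],0],[[-10,5,-18],[0,0,0],0],[[-15,10,-18],[0,0,0],0],[[-15,10,-18],[0,0,0],0]]}}

```text
clock: 29.4
tool_pos: [0.5297, -0.3413, 0.2355]
eef_rot: [0.971, 0.238, 0.001, 0.001]
contact_force: [0.5, -1.1, -0.8]
opening: 0.995
finger_force: 0.0
```

```bash
python3 - <<'E'
from h import *
t=r.snapshot("top");s=r.snapshot("scene");print(r.get_state()["tool_pos"])
P=[[.5876,.19,.05],[.598,-.0135,.05],[.603,-.212,.05]]
f=lambda i,q:cv2.resize(i[q[1]-33:q[1]+33,q[0]-33:q[0]+33],(264,264),interpolation=cv2.INTER_CUBIC)
cv2.imwrite("pics/end.png",np.vstack([np.hstack([f(n["image"],proj(n,p)[0].astype(int)) for p in P]) for n in (s,t)])[:,:,::-1])
E
```

```text
[ 0.52476229 -0.35057016  0.23531475]
```

View pics/end.png

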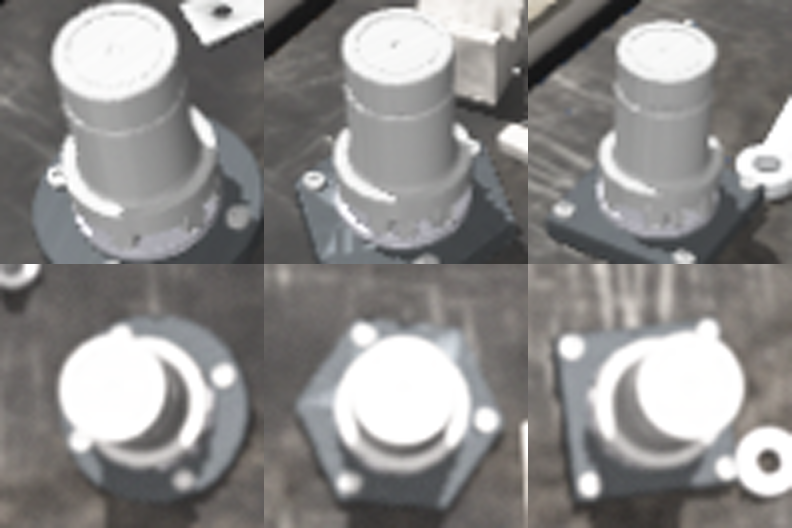

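The final picture shows all three hubs upright on their arbors. The TCP dropped 7.5–7.7 mm from lug height on each, which matches fully home.

```bash
python3 -c "
from plant import r
print(r.finish_job())"
```

```text
the job is handed in; nothing more can be done
None
```

I handed the job in at about 29.5 s: the solid hub is on the square arbor, the resin-filled on the six-sided and the hollow on the round, each seated to within about 1 mm of fully home by the tool height and told apart by weight (about 8.4, 3.7 and 1.8 N); no verdict was returned.

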